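# Tip a spacer plate out of its flush pocket and hang it over the rail

## Robot

A 6-joint arm with a two-finger parallel gripper is mounted at the origin on the work surface. World frame = base frame: x ahead of the robot, y to its left, z up, the work surface at z = 0. Lengths are in m, angles in rad, forces in N, time in s.
With the tool pointing down it reaches from about 0.375 to 0.925 m from the base axis. Payload 5.7 kg.
Tool frame: the origin (TCP) lies midway between the tips of the shut fingers; the grasp point (between the pads) lies 19 mm behind it; z points along the fingers, x is the direction in which the jaws open and shut, and the axes are right-handed (so a half turn about z gives the same grasp; the last joint's range is limited). The gripper opens to 88 mm and grips with 3 to 60 N. Pads are 20 mm wide; open, the fingers measure 115 mm over their backs; the gripper's body (75 mm by 178 mm) begins 61 mm behind the grasp point.
Start: joints at [-1.225, 0.359, 1.51, -0, 1.272, -0.115], TCP at [0.267, -0.537, 0.196] pointing down, gripper open.
Joint ranges: [-2.97, 2.97], [-1.01, 2.36], [0.21, 2.38], [-0.96, 4.11], [0.2, 2.71], [-2.98, 2.98]. Speed limits (rad/s): [2.39, 2.39, 3.14, 3.14, 3.14, 3.14].

## Interface

Orientations are given as a unit quaternion [x, y, z, w].
In Python, from bench import move_ptp, servo_line, goto_joints, move_gripper, sleep, inverse_kinematics, capture, PlanningError, close_job, spot_in, silhouettes, current_clock, current_joint_pos, current_qvel, current_joint_torque, current_position, current_orientation, current_force, current_torque, current_finger_gap gives the robot as it stands. Calls block until the motion is done:
- move_ptp(position, orientation): joint-space move of the TCP to a pose.
- servo_line(position, orientation=None, rate=0.15, contact_N=None): straight line of the TCP; orientation=None keeps the orientation; rate is the mean speed in m/s. With contact_N (N) it stops when the force on the tool has changed by that much, and returns True; else False.
- goto_joints(angles): joint-space move.
- move_gripper(opening): finger opening in m; the grip force is fixed at half the most; returns when the fingers have stopped.
- sleep(seconds).
- inverse_kinematics(position, orientation): joint angles nearest the present ones, or None.
- capture(name): name is "scene" or "top" or "wrist"; returns a dict with "image" (420x560x3 uint8, blue, green, red), "range_z" (420x560 float32, m along the optical axis (not along the pixel's ray), 0 where there is no reading), "intrinsics" (3x3 intrinsics, pixels), "R" (3x3) and "t" (3): a world point X has camera coordinates R X + t. Camera axes: x right, y down, z forward; pixel columns grow to the right and rows downward; lengths in m; the calibration is good to about 2 mm. A picture is of the moment at which its call begins.
A pose or a line that the arm cannot do raises PlanningError and nothing moves.
- close_job(): hands the job in, once; it reports no verdict.
Trained networks look in the newest picture that a camera, given by its name, has taken for a name from the list of things; names that differ only in an ending like _2 or _b are one class to them, and where a whole thing is asked for, a point or a joint stands for the part that bears it (a point fixed in the world has none). Each returns a list of dicts, best first, with "conf" (0 to 1); they miss things now and then, are a little off and sometimes report something else, mostly with a low value. They report only what shows in the picture. A call takes as long as a camera call. They do not tell look-alikes from the thing itself.
- spot_in(camera, query): "xy" ([column, row] in pixels, amid what is visible of it).
- silhouettes(camera, query): "region" (420x560 bool, what is visible of it) and "xy" ([column, row] in pixels, amid what is visible of it).
Readings, each from a call of its own:
- current_clock(): time.
- current_joint_pos(): joint angles.
- current_qvel(): joint speeds.
- current_joint_torque(): joint torques, N m.
- current_position(): TCP position.
- current_orientation(): TCP orientation.
- current_force(): force on the tool from outside, world axes, zero at the start.
- current_torque(): the same for the moment, N m.
- current_finger_gap(): finger opening in m.
Only numpy, scipy, OpenCV 4.12 (cv2) and the standard library are available. Lean on these libraries where they do the work, as an engineer would, in place of code of your own. Each camera call takes 0.05 s, during which the arm holds its last target. There are 200 camera calls.

## Task

Take the flat U-shaped steel spacer out of its flush pocket in the grey counter tray: press down its open (forked) end, on the side with the thumb gap, so that its solid end tips up, then grasp the raised solid end. Hang the spacer astride the horizontal bar of the rail, fork pointing down with one leg on each side of the bar, and let go so that it hangs still. Do not knock over the spray can, the oil bottle or the jar.

Things in the scene. Friction and masses are not known exactly. Their poses are not given: they have to be found in the camera images.
- spacer_centre (a point): Centre of the loose U-shaped flat steel spacer, 130 x 50 x 8 mm, 0.3 kg. x: lengthwise to its open end, y: across, z: out of its face (up at first). Solid end: x -65 to -15 mm; from there an 18 mm slot along the middle to the open end at +65 leaves two 16 mm legs. At first level in the tray's pocket, top flush with the deck, gaps of 3 mm at sides and solid end.
- spacer_notch (a point): Point on the spacer at the closed end of its slot (x = -15 mm from the centre, on the middle line, half-way through the thickness); same axes as spacer_centre. When the spacer hangs, this point rests on top of the bar.
- tray: Fixed grey plastic tray, 215 x 130 mm, flat deck 55 mm above the table. Origin on the table under the spacer's centre at the start; x along the pocket, same way as the spacer's. Pocket 56 mm wide, x = -68 to +80 mm: a 15 mm thumb gap is left beyond the spacer's open end (+x, away from the robot). The pocket is hollow below its rocking floor.
- rocker (a joint): Rocking floor under the spacer, 30 mm wide, on a level axis along the tray's y at x = +10, z = 42 mm. 0 = level; grows to its stop at 0.55 rad as the spacer's open end is pressed down and its solid end rises (to 35 mm above the deck). Stiff: stays where left. Pressing 40 mm from the axis takes 5 to 8 N and sinks about 22 mm. A lip keeps the spacer from sliding off.
- rail_mid (a point): Middle of the fixed rail's horizontal steel bar: diameter 8 mm, 280 mm long between two posts, axis 160 mm above the table. Bar runs along y of this frame, z is up.
- spray: Red spray can standing on the table, diameter 54, 170 mm tall; origin at its underside.
- oil: Blue oil bottle standing on the table, diameter 72, 190 mm tall; origin at its underside.
- jar: Low white jar standing on the table, diameter 64, 60 mm tall; origin at its underside.
Not all that is in view belongs to the job. What is shaped like the part that bears spacer_centre but green or yellow is not meant.

How it is judged:
On the way, in this order (a step that is already met when the one before it is completed fails the run):
1. the spacer's open end is pressed down so that its solid end tips up, the spacer still lying in the pocket (value of joint rocker above 0.3 rad and angle between spacer_centre's own z axis and vertical above 0.25 rad and horizontal distance between spacer_centre and tray below 0.03 m and height (world z) of spacer_centre below 0.075 m), for 0.1 s.
2. the spacer is hung over the bar (x of spacer_notch in the frame of rail_mid between -0.015 and 0.015 m and y of spacer_notch in the frame of rail_mid between -0.135 and 0.135 m and z of spacer_notch in the frame of rail_mid between -0.002 and 0.015 m), for 0.1 s.
At the end, for the whole second after the job is handed in: The spacer hangs astride the bar between the posts, its slot's closed end resting on the bar (notch within 15 mm of the bar's line sideways and 15 mm above its axis), legs pointing down within 0.4 rad of plumb, let go and at rest (all of step 2 and angle between spacer_centre's own x axis and vertical above 2.74 rad and contact force between spacer and rail above 0.5 N and contact force between the fingers and spacer below 0.1 N and linear speed of spacer below 0.03 m/s and angular speed of spacer below 0.5 rad/s); the robot touches nothing.
It fails at once if the spray can, the oil bottle or the jar is knocked over (angle between any of spray, oil, jar's own z axis and vertical above 0.7 rad).
It also fails if it takes over 72 s, if anything falls off the work surface, if the arm or the gripper's body presses on something with over 40 N, if the wrist force passes 120 N, or if a joint passes its speed limit or range.

## Working session

There is one attempt and no reset: what is moved stays moved. The work goes in short steps, each a Python script; the robot and the scene stay as the last script left them, time stands still between calls to the robot, and variables do not carry over. Pictures are saved under pics/ and viewed, about 8 in all and at most 12, crops included, and the job is handed in when it is done.

```bash
mkdir -p pics; ls
cat > h.py <<'E'
import numpy as np, cv2
from bench import *
from scipy.spatial.transform import Rotation as Rot
def pts(c, mask=None):
    z=c["range_z"]; K=c["intrinsics"]
    v,u=np.nonzero((z>0) if mask is None else (mask&(z>0)))
    d=z[v,u]; P=np.stack([(u-K[0,2])/K[0,0]*d,(v-K[1,2])/K[1,1]*d,d],1)
    return (P-c["t"])@c["R"], np.stack([u,v],1)
def cloud(c):
    z=c["range_z"]; K=c["intrinsics"]; v,u=np.mgrid[:420,:560]
    P=np.stack([(u-K[0,2])/K[0,0]*z,(v-K[1,2])/K[1,1]*z,z],-1)
    W=(P-c["t"])@c["R"]; W[z<=0]=np.nan; return W
def proj(c,X):
    p=c["R"]@np.asarray(X)+c["t"]; q=c["intrinsics"]@p; return q[:2]/q[2]
E
python3 - <<'E'
from h import *
for n in ["scene","top"]:
    c=capture(n); cv2.imwrite(f"pics/{n}0.png",c["image"])
    print(n,"cam at",(-c["R"].T@c["t"]).round(3), "fwd",c["R"][2].round(2))
    for q in ["spacer_centre","tray","spray","oil","jar","rail_mid"]:
        for s in silhouettes(n,q)[:4]:
            P,_=pts(c,s["region"])
            if len(P): print(n,q,round(s["conf"],2),np.round(s["xy"]),len(P),"med",np.median(P,0).round(3),"lo",np.percentile(P,2,axis=0).round(3),"hi",np.percentile(P,98,axis=0).round(3))
print(current_clock())
E
```

```text
pics
scene cam at [ 1.327 -0.623  0.953] fwd [-0.59  0.45 -0.67]
scene spacer_centre 0.92 [169. 342.] 952 med [ 0.693 -0.464  0.005] lo [ 0.637 -0.488 -0.003] hi [ 0.762 -0.431  0.009]
scene spacer_centre 0.71 [193. 222.] 534 med [ 0.384 -0.213  0.004] lo [ 0.335 -0.259 -0.003] hi [ 0.446 -0.157  0.009]
scene spacer_centre 0.68 [164. 281.] 749 med [ 0.543 -0.385  0.005] lo [ 0.488 -0.447 -0.003] hi [ 0.588 -0.335  0.008]
scene spacer_centre 0.63 [239. 252.] 581 med [ 0.603 -0.194  0.052] lo [ 0.552 -0.234  0.045] hi [ 0.676 -0.164  0.056]
scene tray 0.72 [245. 267.] 3427 med [ 0.653 -0.214  0.051] lo [ 0.511 -0.284 -0.001] hi [ 0.732 -0.126  0.055]
scene spray 0.78 [342. 243.] 935 med [ 0.808 -0.032  0.136] lo [ 0.776 -0.044  0.039] hi [0.826 0.006 0.169]
scene oil 0.56 [407. 194.] 1340 med [0.754 0.278 0.094] lo [ 0.713  0.261 -0.   ] hi [0.778 0.314 0.188]
scene oil 0.15 [246. 270.] 3335 med [ 0.655 -0.215  0.051] lo [ 0.512 -0.284 -0.   ] hi [ 0.732 -0.127  0.055]
scene jar 0.83 [236. 191.] 469 med [ 0.388 -0.046  0.038] lo [ 0.349 -0.068 -0.   ] hi [ 0.404 -0.013  0.06 ]
scene ra
[... 465 characters left out ...]
[ 0.333 -0.259  0.002] hi [ 0.44  -0.158  0.012]
top spacer_centre 0.62 [386. 234.] 742 med [ 0.54  -0.379  0.008] lo [ 0.487 -0.449 -0.   ] hi [ 0.583 -0.331  0.013]
top tray 0.59 [323. 209.] 3318 med [ 0.616 -0.201  0.054] lo [ 0.505 -0.275  0.006] hi [ 0.717 -0.121  0.059]
top spray 0.77 [249. 135.] 716 med [ 0.78  -0.018  0.161] lo [ 0.767 -0.042  0.012] hi [0.815 0.008 0.173]
top oil 0.88 [129. 156.] 1131 med [0.726 0.284 0.125] lo [0.702 0.262 0.004] hi [0.767 0.322 0.192]
top jar 0.56 [258. 300.] 512 med [ 0.37  -0.038  0.058] lo [ 0.341 -0.066  0.   ] hi [ 0.398 -0.01   0.063]
top rail_mid 0.86 [162. 224.] 1397 med [0.559 0.193 0.011] lo [0.518 0.016 0.004] hi [0.603 0.348 0.166]
0.7
```

View pics/scene0.png

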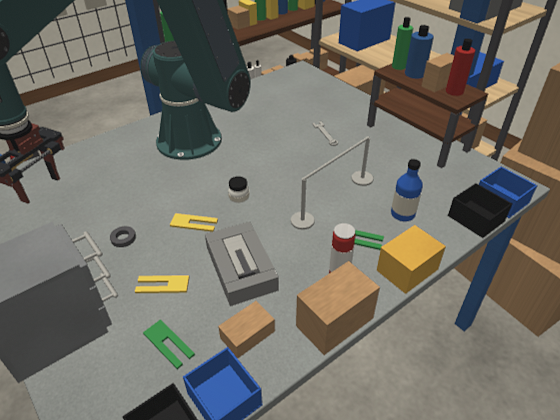

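View pics/top0.png

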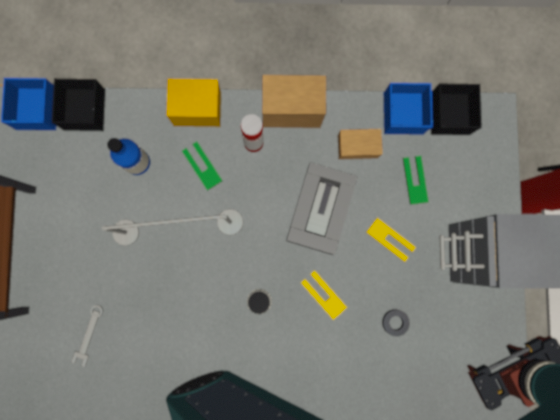

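The steel spacer is the one in the grey tray (top 324,214; scene 239,252). The look-alikes are yellow (top 327,300 and 386,234) and green (415,182 and 202,165). I'll estimate the tray and rail, then get a wrist view, which will also be the confirming crop.

```bash
cat >> h.py <<'E'
def down(yaw):  # tool z down, tool x along world direction yaw
    x=np.array([np.cos(yaw),np.sin(yaw),0]); z=np.array([0,0,-1.]); return Rot.from_matrix(np.stack([x,np.cross(z,x),z],1)).as_quat()
def frame(x,z): # tool axes given
    x=np.asarray(x)/np.linalg.norm(x); z=np.asarray(z)/np.linalg.norm(z); return Rot.from_matrix(np.stack([x,np.cross(z,x),z],1)).as_quat()
E
python3 - <<'E'
from h import *
for n in ["scene","top"]:
    c=capture(n)
    s=silhouettes(n,"tray")[0]; P,_=pts(c,s["region"]); 
    sp=[q for q in silhouettes(n,"spacer_centre") if np.linalg.norm(np.median(pts(c,q["region"])[0],0)[:2]-[.6,-.195])<.05][0]
    A=pts(c,sp["region"])[0]; Q=np.vstack([P,A]); Q=Q[Q[:,2]>.042]
    (cx,cy),(w,h),a=cv2.minAreaRect((Q[:,:2]).astype(np.float32)); print(n,"tray",cx,cy,w,h,a)
    (cx,cy),(w,h),a=cv2.minAreaRect((A[:,:2]).astype(np.float32)); print(n,"spacer",cx,cy,w,h,a, np.median(A[:,2]))
    s=silhouettes(n,"rail_mid")[0]; P,_=pts(c,s["region"]); W,_=pts(c)
    W=W[(W[:,2]>.14)&(W[:,2]<.175)&(abs(W[:,0]-.57)<.09)&(W[:,1]>.01)&(W[:,1]<.37)]
    l=np.polyfit(W[:,1],W[:,0],1); r=W[:,0]-np.polyval(l,W[:,1]); W=W[abs(r)<.01]; l=np.polyfit(W[:,1],W[:,0],1)
    print(n,"rail",len(W),l,"y",W[:,1].min(),W[:,1].max(),"z",np.percentile(W[:,2],[5,50,95]).round(4))
print(Rot.from_quat(current_orientation()).as_matrix().round(2))
yaw=np.deg2rad(-17); 
best=None
for k in (np.pi/2,-np.pi/2):
    q=inverse_kinematics([.60,-.195,.30],down(yaw+k)); print(k,q)
    if q is not None and (best is None or abs(q[5])<abs(best[5])): best=q
goto_joints(best)
c=capture("wrist"); cv2.imwrite("pics/w1.png",c["image"]); print((-c["R"].T@c["t"]).round(3),c["R"].round(2),current_clock())
np.savez("w1.npz",**c)
for s in silhouettes("wrist","spacer_centre"):
    P,_=pts(c,s["region"]); print(s["conf"],s["xy"],len(P),np.median(P,0).round(4))
E
```

```text
scene tray 0.6150193214416504 -0.19789168238639832 0.1310604214668274 0.22345943748950958 73.48069763183594
scene spacer 0.6141117811203003 -0.19658607244491577 0.053555648773908615 0.1312134861946106 74.44503784179688 0.05169467182164531
scene rail 252 [-0.10712387  0.58715775] y 0.037563494377567334 0.3284028614031291 z [0.1446 0.1587 0.1624]
top tray 0.6126211881637573 -0.19891691207885742 0.1302846074104309 0.21653106808662415 73.6793441772461
top spacer 0.6150126457214355 -0.20123010873794556 0.0538053959608078 0.14030420780181885 73.65180206298828 0.054668802116542764
top rail 451 [-0.10906601  0.58150424] y 0.03833822590451979 0.32804853371397913 z [0.1584 0.1624 0.1657]
[[ 0.44 -0.9  -0.  ]
 [-0.9  -0.44  0.  ]
 [-0.   -0.   -1.  ]]
1.5707963267948966 [-4.23660575e-01  3.33775127e-01  1.29100087e+00 -4.44089210e-16
  1.51681665e+00 -1.69775093e+00]
-1.5707963267948966 [-4.23660575e-01  3.33775127e-01  1.29100087e+00 -4.44089210e-16
  1.51681665e+00  1.44384172e+00]
[ 0.666 -0.216  0.489] [[-0.29 -0.96  0.  ]
 [-0.92  0.28  0.26]
 [-0.24  0.07 -0.97]] 2.9333
0.98 [417.4, 169.3] 2642 [ 0.5439 -0.3754  0.0079]
0.96 [458.1, 48.8] 3382 [ 0.6814 -0.4602  0.008 ]
0.82 [314.9, 299.4] 1594 [ 0.3973 -0.2008  0.0073]
0.67 [279.4, 178.8] 3200 [ 0.5996 -0.1936  0.0547]
0.61 [36.0, 154.0] 2513 [0.7141 0.1097 0.0072]
```

View pics/w1.png

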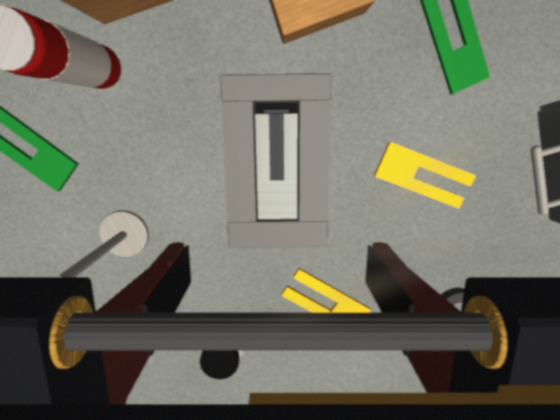

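The wrist view shows the tray with the bare-steel spacer: open end at row 113 next to the thumb gap, slot along column 276 down to row 180, solid end at row 219. The yellow and green look-alikes lie loose on the table. Next I'll refine its pose in this image and view an enlarged crop.

Run:
```python
from h import *
c=dict(np.load("w1.npz")); W=cloud(c); im=c["image"]
s=[q for q in silhouettes("wrist","spacer_centre") if abs(q["xy"][0]-279)<15 and abs(q["xy"][1]-178)<15][0]
reg=cv2.dilate(s["region"].astype(np.uint8),np.ones((5,5)))>0
m=reg&(im.min(2)>135)
P=W[m]; 
(cx,cy),(w,h),a=cv2.minAreaRect(P[:,:2].astype(np.float32)); print(cx,cy,w,h,a,np.median(P[:,2]), np.percentile(im[reg].min(1),[5,25,50,75]))
# cross-check: rays through mask pixels onto z=.055
(px,py),(pw,ph),pa=cv2.minAreaRect(np.argwhere(m)[:,::-1].astype(np.float32)); print("px",px,py,pw,ph,pa)
K=c["intrinsics"];o=-c["R"].T@c["t"]
d=c["R"].T@np.linalg.inv(K)@[px,py,1]; print("ray",o+d*(.055-o[2])/d[2])
crop=im[70:250,190:370].copy(); crop[cv2.Canny(m.astype(np.uint8)*255,50,150)[70:250,190:370]>0]=(0,0,255)
cv2.imwrite("pics/w1c.png",cv2.resize(crop,None,fx=3,fy=3,interpolation=cv2.INTER_NEAREST))
```

```text
0.6099085807800293 -0.19775231182575226 0.047595612704753876 0.1291203647851944 72.81304931640625 nan [ 86. 157. 186. 189.]
px 275.5 166.0 104.0 41.0 90.0
ray [ 0.61267952 -0.19717669  0.055     ]
```

View pics/w1c.png

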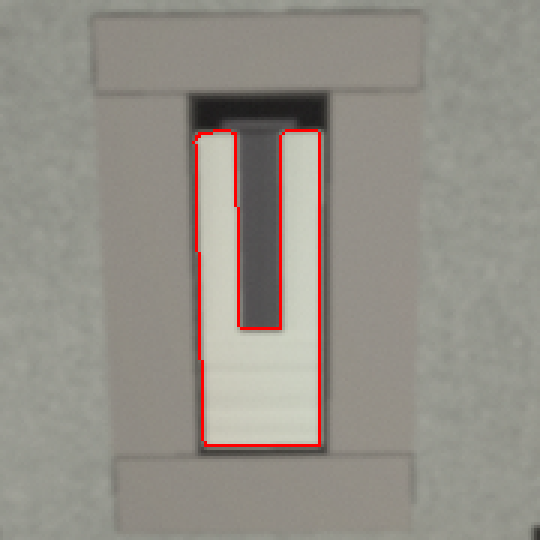

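Confirmed: bare steel, fork facing the thumb gap. Now I'll press the forked end, then look.

```bash
cat >> h.py <<'E'
YAW=np.deg2rad(-16.8); C0=np.array([.6115,-.1975]); TX=np.array([np.cos(YAW),np.sin(YAW),0]); TY=np.array([-np.sin(YAW),np.cos(YAW),0])
def tray(x,y,z): return np.array([C0[0],C0[1],0])+x*TX+y*TY+np.array([0,0,z])
E
python3 - <<'E'
from h import *
o=down(YAW-np.pi/2)
move_gripper(.014)
move_ptp(tray(.05,0,.085),o); print(current_position(),tray(.05,0,.085))
r=servo_line(tray(.05,0,.035),o,rate=.04,contact_N=25)
print(r,current_position(),current_force(),current_clock())
sleep(.2)
servo_line(tray(.05,0,.12),o,rate=.15)
p=current_position(); move_ptp(tray(-.06,0,.30),o)
c=capture("wrist"); cv2.imwrite("pics/w2.png",c["image"]); np.savez("w2.npz",**c)
s=capture("scene"); np.savez("s2.npz",**s); x,y=proj(s,tray(0,0,.06)).astype(int); print(x,y)
a=c["image"][40:400,100:460]; b=cv2.resize(s["image"][y-60:y+60,x-60:x+60],(360,360),interpolation=cv2.INTER_CUBIC)
cv2.imwrite("pics/c2.png",np.hstack([a,b])); print(current_clock())
E
```

```text
[ 0.66030113 -0.21236453  0.08634508] [ 0.65936597 -0.21195159  0.085     ]
False [ 0.65962292 -0.21206686  0.03535953] [-0.11760146 -0.44692387  0.48127529] 6.525
238 251
8.3917
```

View pics/c2.png

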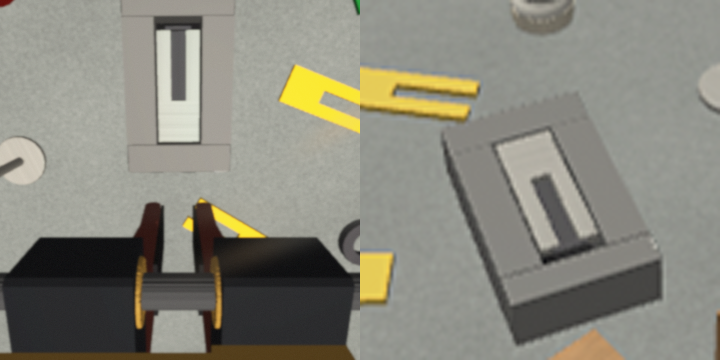

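The spacer still looks level: solid end at (178,140) in the left panel, fork at (178,30). The force at the bottom of the stroke was nearly nil. I'll check the depth and finger gap before trying again.

Run:
```python
from h import *
print("gap",current_finger_gap(),current_force())
c=dict(np.load("w2.npz")); W=cloud(c); im=c["image"]
for x in (-.06,-.04,-.02,0,.02,.04,.06,.07):
    row=[]
    for y in (-.017,0,.017,.04):
        u,v=proj(c,tray(x,y,.055)).round().astype(int); row.append((u,v,round(float(np.nanmedian(W[v-1:v+2,u-1:u+2,2])),4),int(im[v,u].min())))
    print(x,row)
```

```text
gap 0.013716399442129464 [-0.7135737   0.17919291 -0.37389836]
-0.06 [(np.int64(291), np.int64(176), 0.0549, 207), (np.int64(278), np.int64(176), 0.0551, 205), (np.int64(264), np.int64(176), 0.0547, 202), (np.int64(245), np.int64(176), 0.0548, 147)]
-0.04 [(np.int64(291), np.int64(160), 0.0544, 210), (np.int64(278), np.int64(160), 0.054, 209), (np.int64(264), np.int64(160), 0.0548, 206), (np.int64(245), np.int64(160), 0.0547, 149)]
-0.02 [(np.int64(292), np.int64(143), 0.0548, 213), (np.int64(278), np.int64(143), 0.0552, 211), (np.int64(264), np.int64(143), 0.0544, 206), (np.int64(245), np.int64(143), 0.055, 149)]
0 [(np.int64(292), np.int64(126), 0.0547, 210), (np.int64(278), np.int64(126), 0.0462, 90), (np.int64(263), np.int64(126), 0.0553, 209), (np.int64(244), np.int64(126), 0.0546, 148)]
0.02 [(np.int64(292), np.int64(109), 0.0546, 209), (np.int64(278), np.int64(109), 0.0465, 89), (np.int64(263), np.int64(109), 0.0546, 206), (np.int64(244), np.int64(109), 0.0552, 148)]
0.04 [(np.int64(292), np.int64(91), 0.0544, 205), (np.int64(278), np.int64(91), 0.047, 91), (np.int64(263), np.int64(91), 0.0553, 205), (np.int64(243), np.int64(91), 0.0543, 148)]
0.06 [(np.int64(292), np.int64(73), 0.0546, 202), (np.int64(278), np.int64(73), 0.0464, 90), (np.int64(263), np.int64(73), 0.0556, 201), (np.int64(243), np.int64(73), 0.0547, 147)]
0.07 [(np.int64(292), np.int64(64), 0.0021, 38), (np.int64(278), np.int64(64), 0.0025, 40), (np.int64(263), np.int64(64), 0.0023, 39), (np.int64(243), np.int64(64), 0.0547, 148)]
```

Run:
```python
from h import *
o=down(YAW-np.pi/2)
move_gripper(.020)
move_ptp(tray(.05,0,.075),o); print(current_position(),current_force())
for z in (.065,.058,.055,.052,.049,.045,.041,.037):
    r=servo_line(tray(.05,0,z),o,rate=.04,contact_N=30)
    print(z,r,current_position().round(4) if hasattr(current_position(),'round') else current_position(),np.round(current_force(),2))
    if r: break
s=capture("scene"); w=capture("wrist"); x,y=proj(s,tray(0,0,.06)).astype(int)
b=cv2.resize(s["image"][y-60:y+60,x-60:x+60],(420,420),interpolation=cv2.INTER_CUBIC)
cv2.imwrite("pics/c3.png",np.hstack([w["image"][:,:380],b])); print(current_clock(),current_finger_gap())
```

```text
[ 0.66012956 -0.21231478  0.07648917] [ 0.5222917  -0.06513856  0.33471678]
0.065 False [ 0.6592 -0.2119  0.0653] [ 0.83 -0.59  0.13]
0.058 False [ 0.659  -0.2118  0.0575] [ 0.29 -0.52 -0.89]
0.055 False [ 0.6592 -0.2119  0.0547] [0.2  0.21 0.16]
0.052 False [ 0.6592 -0.2119  0.0517] [-0.24  1.01  0.3 ]
0.049 False [ 0.6592 -0.2119  0.0487] [ 0.02 -0.29  1.  ]
0.045 False [ 0.659  -0.2118  0.0446] [-0.33  0.03 -0.41]
0.041 False [ 0.6591 -0.2119  0.0406] [-0.82  0.38 -0.56]
0.037 False [ 0.6591 -0.2118  0.0366] [0.13 0.1  0.8 ]
12.0417 0.020262022550695636
```

View pics/c3.png

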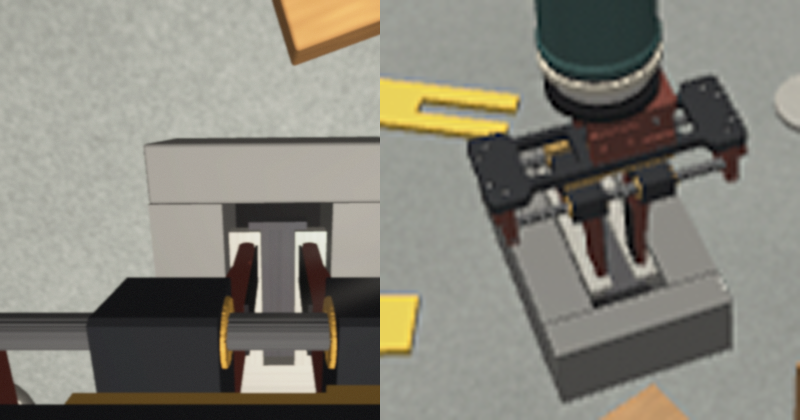

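Run:
```python
from h import *
for n in ("wrist","scene"):
    c=capture(n); np.savez(f"{n}3.npz",**c); W=cloud(c); im=c["image"]
    T=np.stack([(W-[*C0,0])@TX,(W-[*C0,0])@TY,W[...,2]],-1)
    m=(abs(T[...,1])<.024)&(abs(T[...,0])<.085)&(T[...,2]<.13)&(T[...,2]>.0)
    br=m&(im.min(2)>150)
    for a in np.arange(-.08,.085,.01):
        k=br&(abs(T[...,0]-a)<.005); k2=m&~br&(abs(T[...,0]-a)<.005)
        print(n,round(a,3),k.sum(),np.nanmedian(T[k][:,2]).round(4) if k.any() else None, "| dark",k2.sum(),np.percentile(T[k2][:,2],[5,50,95]).round(3) if k2.any() else None)
print(current_joint_torque(),current_force(),current_position())
```

```text
wrist -0.08 0 None | dark 0 None
wrist -0.07 0 None | dark 0 None
wrist -0.06 0 None | dark 0 None
wrist -0.05 0 None | dark 0 None
wrist -0.04 51 0.0544 | dark 3 [0.054 0.054 0.055]
wrist -0.03 1044 0.0546 | dark 7 [0.054 0.055 0.055]
wrist -0.02 943 0.0547 | dark 356 [0.046 0.049 0.054]
wrist -0.01 384 0.0547 | dark 134 [0.046 0.047 0.054]
wrist -0.0 0 None | dark 0 None
wrist 0.01 0 None | dark 111 [0.046 0.047 0.048]
wrist 0.02 149 0.0546 | dark 524 [0.046 0.047 0.048]
wrist 0.03 145 0.0546 | dark 543 [0.046 0.047 0.048]
wrist 0.04 121 0.0548 | dark 828 [0.046 0.047 0.127]
wrist 0.05 216 0.0548 | dark 1054 [0.002 0.047 0.107]
wrist 0.06 753 0.0547 | dark 4592 [0.001 0.084 0.121]
wrist 0.07 0 None | dark 771 [0.001 0.051 0.053]
wrist 0.08 987 0.0547 | dark 190 [0.053 0.054 0.055]
scene -0.08 0 None | dark 4 [0.05  0.051 0.052]
scene -0.07 1 0.047 | dark 3 [0.022 0.05  0.051]
scene -0.06 0 None | dark 3 [0.052 0.053 0.054]
scene -0.05 0 None | dark 1 [0.003 0.003 0.003]
scene -0.04 4 0.0504 | dark 0 None
scene -0.03 11 0.0521 | dark 4 [0.009 0.05  0.051]
scene -0.02 0 None | dark 1 [0.054 0.054 0.054]
scene -0.01 9 0.0516 | dark 3 [0.005 0.043 0.052]
scene -0.0 19 0.0527 | dark 11 [0.021 0.045 0.053]
scene 0.01 22 0.0527 | dark 13 [0.039 0.045 0.053]
scene 0.02 21 0.0522 | dark 14 [0.027 0.044 0.051]
scene 0.03 14 0.0521 | dark 19 [0.042 0.043 0.051]
scene 0.04 9 0.0521 | dark 29 [0.002 0.045 0.082]
scene 0.05 15 0.0516 | dark 54 [0.042 0.051 0.117]
scene 0.06 24 0.0522 | dark 171 [0.045 0.091 0.12 ]
scene 0.07 0 None | dark 85 [0.04  0.05  0.112]
scene 0.08 0 None | dark 20 [0.049 0.051 0.053]
[-2.70153301e-03 -6.46104956e+01 -2.30014104e+01  2.00927263e-02
 -6.66161324e-02 -2.08496704e-05] [0.11854251 0.31758719 0.27753126] [ 0.65944641 -0.21198617  0.03709096]
```

Run:
```python
from h import *
for n in ("wrist","scene"):
    c=dict(np.load(f"{n}3.npz")); W=cloud(c); im=c["image"].astype(int)
    T=np.stack([(W-[*C0,0])@TX,(W-[*C0,0])@TY,W[...,2]],-1)
    m=(abs(T[...,1])<.06)&(abs(T[...,0]-.05)<.02)&(T[...,2]<.2)&(T[...,2]>.03)&(im.max(2)<110)
    for z in np.arange(.03,.14,.005):
        k=m&(abs(T[...,2]-z)<.0025); t=T[k]
        if len(t): print(n,round(z,3),len(t),"x",np.percentile(t[:,0],[5,95]).round(3),"y<0",np.percentile(t[t[:,1]<0][:,1],[2,98]).round(3) if (t[:,1]<0).any() else '',"y>0",np.percentile(t[t[:,1]>0][:,1],[2,98]).round(3) if (t[:,1]>0).any() else '')
```

```text
wrist 0.03 28 x [0.057 0.069] y<0 [-0.028 -0.027] y>0 [0.028 0.029]
wrist 0.035 58 x [0.046 0.069] y<0 [-0.028 -0.027] y>0 [0.028 0.029]
wrist 0.04 149 x [0.037 0.068] y<0 [-0.028 -0.011] y>0 [0.017 0.029]
wrist 0.045 1695 x [0.032 0.068] y<0 [-0.028 -0.   ] y>0 [0.    0.028]
wrist 0.05 731 x [0.037 0.068] y<0 [-0.028 -0.   ] y>0 [0.    0.029]
wrist 0.055 352 x [0.05  0.068] y<0 [-0.028 -0.   ] y>0 [0.    0.015]
wrist 0.065 53 x [0.059 0.061] y<0 [-0.018 -0.01 ] y>0 [0.01  0.017]
wrist 0.07 149 x [0.047 0.061] y<0 [-0.018 -0.01 ] y>0 [0.01  0.018]
wrist 0.075 221 x [0.046 0.061] y<0 [-0.018 -0.01 ] y>0 [0.01  0.018]
wrist 0.08 203 x [0.053 0.061] y<0 [-0.018 -0.01 ] y>0 [0.01  0.018]
wrist 0.085 244 x [0.045 0.061] y<0 [-0.018 -0.01 ] y>0 [0.01  0.018]
wrist 0.09 268 x [0.045 0.061] y<0 [-0.018 -0.01 ] y>0 [0.01  0.018]
wrist 0.095 318 x [0.049 0.061] y<0 [-0.019 -0.01 ] y>0 [0.01  0.019]
wrist 0.1 348 x [0.049 0.061] y<0 [-0.02 -0.01] y>0 [0.01 0.02]
wrist 0.105 322 x [0.05  0.061] y<0 [-0.018 -0.01 ] y>0 [0.01  0.018]
wrist 0.11 308 x [0.053 0.061] y<0 [-0.017 -0.01 ] y>0 [0.01  0.
[... 1208 characters left out ...]
 [0.052 0.065] y<0 [-0.019 -0.01 ] y>0 [0.011 0.017]
scene 0.095 11 x [0.054 0.066] y<0 [-0.019 -0.01 ] y>0 [0.011 0.018]
scene 0.1 21 x [0.048 0.066] y<0 [-0.02 -0.01] y>0 [0.01  0.021]
scene 0.105 16 x [0.057 0.065] y<0 [-0.021 -0.012] y>0 [0.011 0.02 ]
scene 0.11 18 x [0.056 0.065] y<0 [-0.021 -0.011] y>0 [0.01  0.022]
scene 0.115 15 x [0.051 0.065] y<0 [-0.022 -0.012] y>0 [0.01  0.021]
scene 0.12 18 x [0.054 0.066] y<0 [-0.021 -0.011] y>0 [0.011 0.021]
scene 0.125 4 x [0.062 0.065] y<0 [-0.019 -0.019] y>0 [0.012 0.017]
scene 0.13 3 x [0.058 0.064] y<0  y>0 [0.012 0.015]
scene 0.135 5 x [0.043 0.065] y<0  y>0 [0.012 0.014]
scene 0.14 2 x [0.05  0.057] y<0 [-0.035 -0.035] y>0 [0.012 0.012]
```

Both depth views put the fingertips at z ≈ 0.062 while the TCP reads 0.037, so the tips are about 25 mm behind the reported TCP. The press never touched the spacer. I'll continue down, logging force.

Run:
```python
from h import *
o=down(YAW-np.pi/2)
for z in (.033,.030,.027,.024,.021,.018,.015,.012):
    r=servo_line(tray(.05,0,z),o,rate=.04,contact_N=25)
    print(z,r,np.round(current_position(),4),np.round(current_force(),2))
    if r: break
sleep(.15)
c=capture("wrist"); np.savez("w4.npz",**c); W=cloud(c)
T=np.stack([(W-[*C0,0])@TX,(W-[*C0,0])@TY,W[...,2]],-1); br=(c["image"].min(2)>140)&(abs(T[...,1])<.022)
for a in (-.05,-.04,-.03,-.02,.03,.06):
    k=br&(abs(T[...,0]-a)<.003); print(a,k.sum(),np.nanmedian(T[k][:,2]) if k.any() else '')
print(current_clock())
```

```text
0.033 False [ 0.659  -0.2118  0.0326] [-0.6  -0.29 -0.01]
0.03 False [ 0.6591 -0.2119  0.0297] [-0.22 -0.87 -0.38]
0.027 False [ 0.66   -0.2122  0.0273] [ 1.26 -0.09  0.71]
0.024 False [ 0.6608 -0.2124  0.0248] [2.86 0.01 4.04]
0.021 False [ 0.6614 -0.2126  0.022 ] [ 2.94 -0.7   4.46]
0.018 False [ 0.6618 -0.2128  0.0191] [ 4.05 -0.77  4.5 ]
0.015 False [ 0.662  -0.2128  0.0161] [ 4.95 -1.3   5.17]
0.012 False [ 0.662  -0.2128  0.0131] [ 4.76 -0.54  4.42]
-0.05 0 
-0.04 0 
-0.03 0 
-0.02 0 
0.03 96 0.044990153734367225
0.06 367 0.030531685807611054
14.3417
```

The press is working: 4–5 N and tipping, about 0.45 rad so far. I'll press a bit further, retreat, and check IK and the tool offset at a tilted pre-grasp pose.

Run:
```python
from h import *
o=down(YAW-np.pi/2)
for z in (.009,.006):
    r=servo_line(tray(.05,0,z),o,rate=.04,contact_N=20)
    print(z,r,np.round(current_position(),4),np.round(current_force(),2))
    if r: break
sleep(.15)
servo_line(tray(.05,0,.09),o,rate=.2)
def rep(c):
    R=Rot.from_quat(current_orientation()).as_matrix(); print("cam in tool",R.T@((-c["R"].T@c["t"])-np.array(current_position())), (c["R"]@R).round(3).tolist())
rep(capture("wrist"))
for th in (.5,.8,1.1):
  for sgn in (1,-1):
    ax=np.cos(th)*TX-np.sin(th)*np.array([0,0,1]); q=frame(-sgn*TY,ax)
    for d in (0,.1): print(th,sgn,d,np.round(inverse_kinematics(tray(-.03,0,.08)-d*ax,q),2) if inverse_kinematics(tray(-.03,0,.08)-d*ax,q) is not None else None)
print(np.round(current_joint_pos(),2),current_clock())
```

```text
0.009 False [ 0.6617 -0.2127  0.0099] [ 4.58 -0.78  3.9 ]
0.006 False [ 0.6624 -0.213   0.0087] [ 1.34 -0.5  14.44]
cam in tool [-7.37944239e-05 -6.94059872e-02 -1.89896394e-01] [[1.0, 0.0, -0.001], [-0.001, 0.967, -0.253], [0.001, 0.253, 0.967]]
0.5 1 0 None
0.5 1 0.1 None
0.5 -1 0 None
0.5 -1 0.1 None
0.8 1 0 [-0.54  0.45  2.31  2.7   0.41 -1.34]
0.8 1 0.1 None
0.8 -1 0 [-0.54  0.45  2.31  2.7   0.41  1.8 ]
0.8 -1 0.1 None
1.1 1 0 [-0.48  0.35  2.05  0.31  0.29  1.11]
1.1 1 0.1 [-0.51  0.14  2.04  0.2   0.51  1.21]
1.1 -1 0 [-0.48  0.35  2.05  0.31  0.29 -2.03]
1.1 -1 0.1 [-0.51  0.14  2.04  0.2   0.51 -1.93]
[-0.41  0.59  1.4  -0.    1.16  1.45] 15.6083
```

The rocker stop is reached (14 N rise). Shallow tool pitches are out of reach, and about 1.0–1.1 rad works. I'll check which pitches also allow the hanging pose, then go to the pre-grasp pose and settle the tool-offset question there.

```bash
cat >> h.py <<'E'
TH=.55; Z=np.array([0,0,1.])
SX=np.cos(TH)*TX-np.sin(TH)*Z; SZ=np.sin(TH)*TX+np.cos(TH)*Z   # tipped spacer axes
def tipped(lx,off=.009): # point on tipped spacer (local x, height over rocker axis plane; mid = 9 mm)
    return tray(.010,0,.042)+(lx-.010)*SX+off*SZ
BD=np.array([-.108,1,0]); BD/=np.linalg.norm(BD); BN=np.array([BD[1],-BD[0],0])
def taxis(p): return np.cos(p)*TX-np.sin(p)*Z
E
python3 - <<'E'
from h import *
mid=np.array([.564,.183,.16])
print("tipped end",tipped(-.065),tipped(-.065)-tray(0,0,0))
for p in (.95,1.0,1.1):
    t=taxis(p); a,b=t@SX,t@SZ
    for sg in (1,-1):
        q=frame(-sg*TY,t); g=tipped(-.05)+.016*t+.026*t
        print("pick",p,sg,[None if (j:=inverse_kinematics(g-d*t,q)) is None else np.round(j,2) for d in (0,.06)])
    for sb in (1,-1):
        sz=sb*BD; t2=a*(-Z)+b*sz; sy=np.cross(sz,-Z)
        for sg in (1,-1):
            q=frame(-sg*sy,t2); g=mid+.004*Z+.035*Z+.042*t2
            print("hang",p,"sz",sb,"sg",sg,[None if (j:=inverse_kinematics(g+d*Z,q)) is None else np.round(j,2) for d in (0,.11)])
E
```

```text
tipped end [ 0.56436623 -0.18326947  0.08887426] [-0.04713377  0.01423053  0.08887426]
pick 0.95 1 [None, None]
pick 0.95 -1 [None, None]
hang 0.95 sz 1 sg 1 [array([ 0.43,  0.47,  1.5 , -0.39,  1.32,  0.45]), array([ 0.43,  0.38,  1.37, -0.38,  1.53,  0.36])]
hang 0.95 sz 1 sg -1 [array([ 0.43,  0.47,  1.5 , -0.39,  1.32, -2.69]), array([ 0.43,  0.38,  1.37, -0.38,  1.53, -2.78])]
hang 0.95 sz -1 sg 1 [array([-0.05,  0.4 ,  1.63,  0.42,  1.21,  2.81]), array([-0.05,  0.3 ,  1.5 ,  0.4 ,  1.43,  2.91])]
hang 0.95 sz -1 sg -1 [array([-0.05,  0.4 ,  1.63,  0.42,  1.21, -0.33]), array([-0.05,  0.3 ,  1.5 ,  0.4 ,  1.43, -0.23])]
pick 1.0 1 [None, None]
pick 1.0 -1 [None, None]
hang 1.0 sz 1 sg 1 [array([ 0.45,  0.49,  1.49, -0.43,  1.34,  0.48]), array([ 0.45,  0.4 ,  1.36, -0.42,  1.55,  0.39])]
hang 1.0 sz 1 sg -1 [array([ 0.45,  0.49,  1.49, -0.43,  1.34, -2.66]), array([ 0.45,  0.4 ,  1.36, -0.42,  1.55, -2.75])]
hang 1.0 sz -1 sg 1 [array([-0.08,  0.41,  1.64,  0.47,  1.22,  2.77]), array([-0.08,  0.3 ,  1.5 ,  0.45,  1.44,  2.87])]
hang 1.0 sz -1 sg -1 [array([-0.08,  0.41,  1.64,  0.47,  1.22, -0.38]), array([-0.08,  0.3 ,  1.5 ,  0.45,  1.44, -0.27])]
pick 1.1 1 [array([-0.48,  0.44,  2.05,  0.42,  0.21,  1.  ]), array([-0.49,  0.31,  2.06,  0.28,  0.32,  1.13])]
pick 1.1 -1 [array([-0.48,  0.44,  2.05,  0.42,  0.21, -2.14]), array([-0.49,  0.31,  2.06,  0.28,  0.32, -2.02])]
hang 1.1 sz 1 sg 1 [array([ 0.5 ,  0.53,  1.47, -0.51,  1.4 ,  0.55]), array([ 0.5 ,  0.43,  1.35, -0.5 ,  1.59,  0.44])]
hang 1.1 sz 1 sg -1 [array([ 0.5 ,  0.53,  1.47, -0.51,  1.4 , -2.59]), array([ 0.5 ,  0.43,  1.35, -0.5 ,  1.59, -2.7 ])]
hang 1.1 sz -1 sg 1 [array([-0.13,  0.43,  1.65,  0.56,  1.26,  2.67]), array([-0.13,  0.32,  1.52,  0.54,  1.46,  2.8 ])]
hang 1.1 sz -1 sg -1 [array([-0.13,  0.43,  1.65,  0.56,  1.26, -0.47]), array([-0.13,  0.32,  1.52,  0.54,  1.46, -0.34])]
```

Run:
```python
from h import *
P=1.15; t=taxis(P); q=frame(-TY,t)
servo_line(tray(.03,0,.20),down(YAW-np.pi/2),rate=.25)
move_gripper(.08)
g=tipped(-.05)+.016*t+.026*t-.07*t
move_ptp(g,q); print(current_position(),g,np.round(current_joint_pos(),2))
sleep(.1)
R=Rot.from_quat(current_orientation()).as_matrix(); p=np.array(current_position())
c=capture("wrist"); np.savez("w5.npz",**c)
cw=-c["R"].T@c["t"]; print("cam in tool",R.T@(cw-p),"(was 0 -.0694 -.1899)")
s=capture("scene"); np.savez("s5.npz",**s); k=capture("top"); np.savez("t5.npz",**k)
for n,cc in (("w",c),("s",s)):
    W=cloud(cc); T=(W-p)@R; im=cc["image"].astype(int)
    for zz in np.arange(-.06,.012,.004):
        m=(abs(T[...,2]-zz)<.002)&(abs(T[...,1])<.014)&(abs(abs(T[...,0])-.046)<.012)&(im.max(2)<120)
        print(n,round(zz,3),m.sum(), end="; ")
    print()
W=cloud(c); T=np.stack([(W-[*C0,0])@TX,(W-[*C0,0])@TY,W[...,2]],-1); br=(c["image"].min(2)>130)&(abs(T[...,1])<.024)&(T[...,2]>.057)
print("raised",br.sum(), np.nanpercentile(T[br],[2,50,98],axis=0).round(4))
B=T[br]; f=np.polyfit(B[:,0],B[:,2],1); print("slope",np.arctan(f[0]),"y mid",np.nanpercentile(B[:,1],[1,99]).mean())
cv2.imwrite("pics/c5.png",np.hstack([c["image"],]) ); print(current_clock())
```

```text
[ 0.56744631 -0.1845581   0.10778536] [ 0.56565882 -0.18365973  0.10659134] [-0.48  0.29  2.01  0.19  0.43  1.23]
cam in tool [-1.06955922e-04 -6.90566291e-02 -1.89183781e-01] (was 0 -.0694 -.1899)
w -0.06 455; w -0.056 428; w -0.052 380; w -0.048 384; w -0.044 350; w -0.04 325; w -0.036 296; w -0.032 280; w -0.028 186; w -0.024 1; w -0.02 0; w -0.016 0; w -0.012 0; w -0.008 0; w -0.004 0; w 0.0 0; w 0.004 0; w 0.008 0; 
s -0.06 16; s -0.056 14; s -0.052 14; s -0.048 16; s -0.044 16; s -0.04 8; s -0.036 13; s -0.032 11; s -0.028 9; s -0.024 7; s -0.02 0; s -0.016 0; s -0.012 0; s -0.008 0; s -0.004 0; s 0.0 0; s 0.004 0; s 0.008 0; 
raised 5397 [[-0.0514 -0.0231  0.0584]
 [-0.0288 -0.0001  0.0797]
 [ 0.006   0.0231  0.0916]]
slope -0.51598696590969 y mid -1.6932247131265857e-05
18.3667
```

View pics/c5.png

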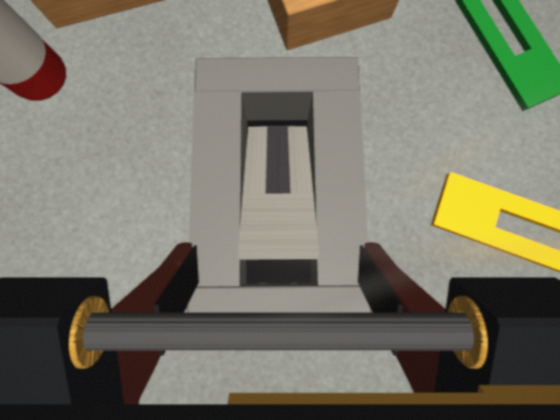

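The wrist view shows the solid end raised and centred between the open fingers (columns 240–318, row 258). The camera-to-tool offset hasn't changed with tilt, so the 26 mm is a tool-length offset: tips at tool z = −0.026. Now to advance, grip and lift.

```bash
cat >> h.py <<'E'
OFF=.026
def spacerpts(c,R,p,rng=.12):
    W=cloud(c); im=c["image"].astype(int); T=(W-p)@R
    m=(np.nan_to_num(np.linalg.norm(T,axis=-1),nan=9)<rng)&(im.min(2)>115)&(im.max(2)-im.min(2)<30)&(np.nan_to_num(T[...,2],nan=-9)>-OFF-.03)&(abs(T[...,0])<.03)
    return W[m],T[m]
E
python3 - <<'E'
from h import *
P=1.15; t=taxis(P); q=frame(-TY,t)
g=tipped(-.05)+(.016+OFF)*t
r=servo_line(g,q,rate=.07,contact_N=12); print(r,current_position(),g,current_force())
if not r:
    print(move_gripper(.03),current_finger_gap(),np.round(current_force(),1))
    print(servo_line(g+.12*Z,q,rate=.1), current_finger_gap(),np.round(current_force(),1))
    sleep(.2)
    R=Rot.from_quat(current_orientation()).as_matrix(); p=np.array(current_position())
    ims=[]
    for n in ("scene","wrist","top"):
        c=capture(n); np.savez(f"{n}6.npz",**c,Rt=R,p=p)
        W,T=spacerpts(c,R,p); print(n,len(W))
        if len(T)>30:
            mu=T.mean(0); U,S,V=np.linalg.svd(T-mu,full_matrices=False); print(" centroid tool",mu.round(4),"axes",V.round(2).tolist(),np.sqrt(S**2/len(T)).round(4))
        ims.append(c["image"])
    x,y=proj(dict(np.load("scene6.npz")),p).astype(int); b=ims[0][max(0,y-70):y+70,max(0,x-70):x+70]
    cv2.imwrite("pics/c6.png",np.hstack([cv2.resize(b,(400,400)),cv2.resize(ims[1],(400,400))]))
print(current_clock())
E
```

```text
False [ 0.59312512 -0.19198289  0.04303382] [ 0.59303253 -0.19192434  0.04269787] [ 0.91063801  0.44643694 -0.50926608]
False 0.04967771256141114 [-1.2  0.   3. ]
False 0.04974786607627748 [-0.5 -0.4 -2.6]
scene 875
 centroid tool [-0.0004 -0.0262 -0.0009] axes [[-0.03, 0.46, -0.88], [0.44, 0.8, 0.41], [0.9, -0.38, -0.23]] [0.0379 0.0187 0.016 ]
wrist 15090
 centroid tool [-0.0001 -0.0175 -0.0211] axes [[-0.0, -0.57, 0.82], [1.0, -0.01, 0.0], [-0.0, -0.82, -0.57]] [0.0349 0.0155 0.001 ]
top 547
 centroid tool [ 0.0006 -0.0325  0.0013] axes [[0.04, 0.53, -0.85], [1.0, -0.08, -0.01], [0.08, 0.84, 0.53]] [0.0325 0.0165 0.0073]
21.7917
```

View pics/c6.png

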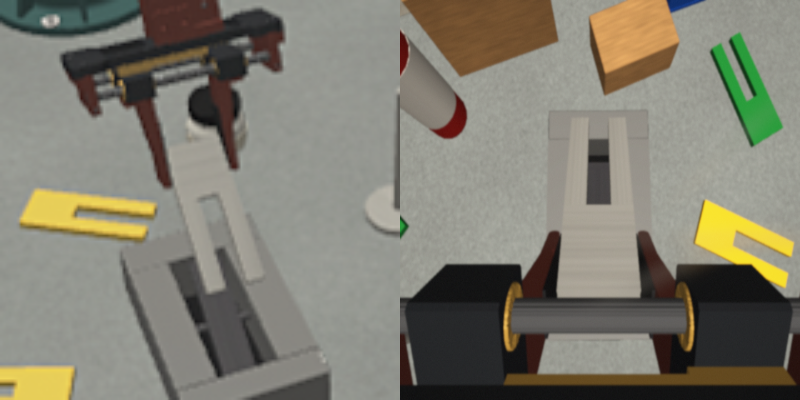

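The spacer is held squarely: gap 49.7 mm, and its axis relative to the tool is 0.61 rad as planned. Next I'll locate the notch in the tool frame from this view, and then go to above the bar in the hanging orientation and look.

```bash
cat >> h.py <<'E'
def grip_axes(a): # spacer axes in tool frame, a = angle of spacer x off tool z
    sx=np.array([0,-np.sin(a),np.cos(a)]); sz=np.array([0,-np.cos(a),-np.sin(a)]); return np.stack([sx,np.cross(sz,sx),sz],1)
def hang_pose(notch_world,notch_tool,A,bd):
    Rs=np.stack([-Z,np.cross(bd,-Z),bd],1); R=Rs@A.T
    return np.asarray(notch_world)-R@notch_tool, Rot.from_matrix(R).as_quat()
E
python3 - <<'E'
from h import *
c=dict(np.load("wrist6.npz")); W,T=spacerpts(c,c["Rt"],c["p"])
mu=np.median(T,0); V=np.linalg.svd(T-T.mean(0),full_matrices=False)[2]; v=V[0]*np.sign(V[0][2]); a=np.arctan2(-v[1],v[2]); A=grip_axes(a)
S=T@A; h=np.median(S[:,2]); S=S[abs(S[:,2]-h)<.004]
print("a",a,"face",h,"x range",np.percentile(S[:,0],[.2,99.8]),"y",np.percentile(S[:,1],[.5,99.5]))
cen=S[abs(S[:,1])<.005]; print("slot end",np.percentile(cen[:,0],[1,98,99.5]))
leg=S[abs(abs(S[:,1])-.016)<.004]; print("leg end",np.percentile(leg[:,0],[99,99.8]))
nx=np.percentile(leg[:,0],99.5)-.080; nt=A@[nx,np.percentile(S[:,1],[.5,99.5]).mean(),h-.004]
print("notch tool",nt,"expected",A@[0.035,0,0]+[0,0,-.042])
np.savez("grip.npz",a=a,nt=nt)
p1,q1=hang_pose([.60,-.06,.34],nt,A,BD); p2,q2=hang_pose([.5645,.17,.275],nt,A,BD)
p0=np.array(current_position()); 
print([None if inverse_kinematics(*x) is None else np.round(inverse_kinematics(*x),2) for x in ((p1,q1),(p2,q2))],np.round(current_joint_pos(),2))
servo_line(p0+[0,0,.09],None,rate=.2)
move_ptp(p1,q1); move_ptp(p2,q2); sleep(.2)
R=Rot.from_quat(current_orientation()).as_matrix(); p=np.array(current_position()); print("arrived",p-p2, current_finger_gap())
for n in ("wrist","scene"):
    c=capture(n); np.savez(f"{n}7.npz",**c,Rt=R,p=p)
s=dict(np.load("scene7.npz"))["image"]; w=dict(np.load("wrist7.npz"))["image"]
cv2.imwrite("pics/c7.png",np.hstack([cv2.resize(s[60:270,180:460],(440,330)),cv2.resize(w,(360,330))])); print(current_clock())
E
```

```text
a 0.6030094908865846 face 0.026498834507885066 x range [-0.05059415  0.07929486] y [-0.02456674  0.02485408]
slot end [-0.05027854 -0.00166035 -0.00062085]
leg end [0.07717558 0.07948855]
notch tool [-0.00014367 -0.01768134 -0.01399326] expected [ 0.         -0.01984933 -0.01317286]
[array([ 0.13,  0.3 ,  1.42, -0.61,  1.46,  0.11]), array([ 0.5 ,  0.44,  1.36, -0.55,  1.59,  0.46])] [-0.47  0.24  1.89  0.13  0.6   1.3 ]
arrived [ 0.0005151  -0.00148434  0.000727  ] 0.04941776242288634
24.7833
```

View pics/c7.png

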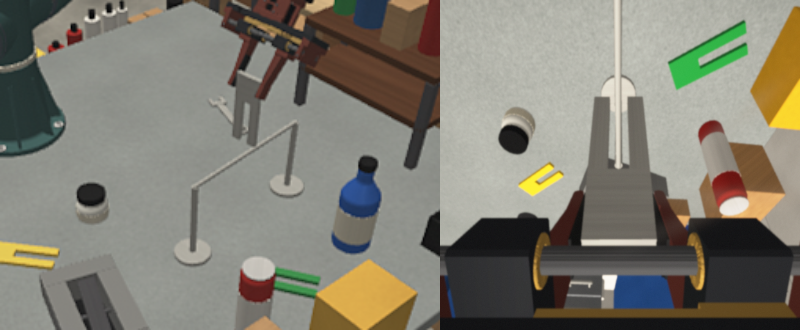

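Left panel: the spacer is upright above the bar (about 245,110). Right panel: the bar at column 618 runs under the slot between the legs, slightly right of centre. I'll measure bar and spacer in this one wrist frame, then correct and lower.

Run:
```python
from h import *
c=dict(np.load("wrist7.npz")); R,p=c["Rt"],c["p"]; G=np.load("grip.npz"); W=cloud(c).reshape(-1,3)
B=W[(W[:,2]>.145)&(W[:,2]<.172)&(abs(W[:,0]-(.5835-.108*W[:,1]))<.02)&(W[:,1]<.28)&(W[:,1]>-.0)]
l=np.polyfit(B[:,1],B[:,0],1); B=B[abs(B[:,0]-np.polyval(l,B[:,1]))<.006]; l=np.polyfit(B[:,1],B[:,0],1)
print("bar",len(B),l,"y",B[:,1].min(),B[:,1].max(),"top z",np.percentile(B[:,2],[50,90,98]))
Ws,T=spacerpts(c,R,p); V=np.linalg.svd(T-T.mean(0),full_matrices=False)[2]; v=V[0]*np.sign(V[0][2]); a=np.arctan2(-v[1],v[2])
print("n",len(T),"a",a,"before",G["a"],"normal dev",V[2].round(3)); A=grip_axes(a); S=T@A; h=np.median(S[:,2]); S=S[abs(S[:,2]-h)<.004]
leg=S[abs(abs(S[:,1])-.016)<.004]; nx=np.percentile(leg[:,0],99.5)-.080; print(nx,np.percentile(S[:,1],[.5,99.5]),h)
nt=A@[nx,np.percentile(S[:,1],[.5,99.5]).mean(),h-.004]; nw=R@nt+p
print("notch tool",nt,"old",G["nt"],"world",nw,"bar x there",np.polyval(l,nw[1]),"sx world",(R@A[:,0]).round(3),"sz",(R@A[:,2]).round(3))
np.savez("grip2.npz",a=a,nt=nt,l=l,nw=nw)
```

```text
bar 2339 [-0.1088073   0.58200363] y 0.039842154902949165 0.23573812981125938 top z [0.16329407 0.16433854 0.16496322]
n 2098 a 0.48487186719081016 before 0.6030094908865846 normal dev [ 1.    -0.017  0.001]
-0.13169954542439719 [-0.0241929   0.02529945] 0.019162796048196103
notch tool [-0.00055328  0.04796945 -0.12358646] old [-0.00014367 -0.01768134 -0.01399326] world [0.56365039 0.17648053 0.40322688] bar x there 0.562801257848407 sx world [ 0.014 -0.117 -0.993] sz [-0.104  0.988 -0.118]
```

Run:
```python
from h import *
c=dict(np.load("wrist7.npz")); R,p=c["Rt"],c["p"]; G=np.load("grip.npz"); W=cloud(c).reshape(-1,3); W=W[~np.isnan(W[:,0])]
A=grip_axes(float(G["a"])); S=((W-p)@R-G["nt"])@A
S=S[(abs(S[:,2]-.004)<.012)&(abs(S[:,1])<.035)&(S[:,0]>-.012)&(S[:,0]<.1)]
f=np.polyfit(S[:,0],S[:,2],1); print(len(S),"pitch dev",f,"std",np.std(S[:,2]-np.polyval(f,S[:,0])))
leg=S[S[:,0]>.01]; print("y range",np.percentile(leg[:,1],[.5,99.5]),"leg end",np.percentile(leg[:,0],[99,99.8]),"inner",leg[leg[:,1]>0][:,1].min(),leg[leg[:,1]<0][:,1].max())
for lo,hi in ((-.012,0),(.02,.05),(.05,.08)):
    k=S[(S[:,0]>lo)&(S[:,0]<hi)]; print(lo,"y",np.percentile(k[:,1],[.5,99.5]).round(4),"mid",np.percentile(k[:,1],[.5,99.5]).mean())
cen=S[abs(S[:,1])<.005]; print("slot end",np.percentile(cen[:,0],[98,99.5]))
```

```text
7279 pitch dev [-0.00669543  0.00449511] std 0.0007870951466442843
y range [-0.02410682  0.02554397] leg end [0.0804274  0.08141053] inner 0.009583917991092589 -0.008190128877107176
-0.012 y [-0.024   0.0253] mid 0.0006534444282404826
0.02 y [-0.0241  0.0256] mid 0.0007308719173373165
0.05 y [-0.0241  0.0255] mid 0.0007262128513742284
slot end [0.00118132 0.00172498]
```

No slip in the hand, with the notch known to about 1 mm and the bar top at 0.164. Now I'll lower it on, checking for contact.

Run:
```python
from h import *
G=np.load("grip.npz"); A=grip_axes(float(G["a"])); nt=G["nt"]+A@[.0008,.0007,0]
bd=np.array([-.1088,1,0]); bd/=np.linalg.norm(bd)
def pose(z,y=.17): return hang_pose([.5820-.1088*y,y,z],nt,A,bd)
p,q=pose(.262); servo_line(p,q,rate=.1); print("above",np.round(np.array(current_position())-p,4))
p,q=pose(.175); r=servo_line(p,q,rate=.08,contact_N=8); print("1",r,np.round(np.array(current_position())-p,4),np.round(current_force(),1))
if not r:
    p,q=pose(.157); r=servo_line(p,q,rate=.02,contact_N=4); d=np.array(current_position())-p
    print("2",r,"notch z",.157+d[2],np.round(d,4),np.round(current_force(),1))
R=Rot.from_quat(current_orientation()).as_matrix(); p=np.array(current_position())
print("notch",R@nt+p,current_finger_gap())
for n in ("wrist","scene"):
    c=capture(n); np.savez(f"{n}8.npz",**c,Rt=R,p=p)
s=dict(np.load("scene8.npz"))["image"]; w=dict(np.load("wrist8.npz"))["image"]
cv2.imwrite("pics/c8.png",np.hstack([cv2.resize(s[80:230,230:390],(420,394)),cv2.resize(w[60:360,140:420],(368,394))])); print(current_clock())
```

```text
above [-0.0006 -0.0005 -0.0008]
1 False [0.0004 0.0002 0.0006] [ 0.7 -0.2 -2.8]
2 True notch z 0.1644819899703463 [ 0.     -0.      0.0075] [-0.5  1.4  4.4]
notch [0.56351384 0.16996324 0.16446546] 0.05003122158748592
26.9833
```

View pics/c8.png

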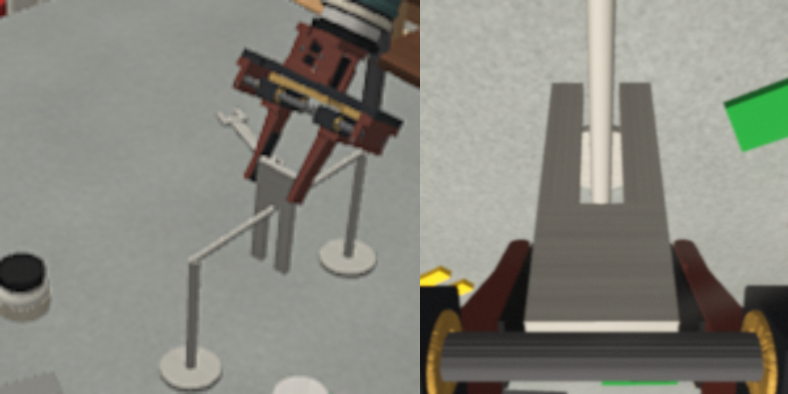

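The notch is seated: contact at 4 N with notch z = 0.1645, and the bar sits in the slot's closed end (right panel 600,200). Release, retreat and check.

Run:
```python
from h import *
move_gripper(.060); sleep(.3); move_gripper(.080)
q=current_orientation(); R=Rot.from_quat(q).as_matrix(); p=np.array(current_position())
servo_line(p-.10*R[:,2],None,rate=.1); sleep(.5)
R=Rot.from_quat(current_orientation()).as_matrix(); p=np.array(current_position())
G=np.load("grip.npz")
for n in ("wrist","scene"):
  for i in range(2):
    c=capture(n); np.savez(f"{n}9{i}.npz",**c,Rt=R,p=p)
    W=cloud(c).reshape(-1,3); bd=np.array([-.1088,1,0])/np.linalg.norm([.1088,1]); bn=np.array([bd[1],-bd[0],0]); D=W-[.5635,.17,.16]
    S=np.stack([D@bn,D@bd,D[:,2]],1); S=S[(abs(S[:,1])<.03)&(abs(S[:,0])<.04)&(abs(S[:,2]+.01)<.08)]
    S=S[(abs(S[:,0])>.008)|(S[:,2]>.008)]
    print(n,len(S),"lo/hi",np.percentile(S,[1,50,99],axis=0).round(4).tolist(),"lean",np.polyfit(S[:,2],S[:,1],1).round(3), np.polyfit(S[:,2],S[:,0],1).round(3))
    sleep(.5)
w=dict(np.load("wrist91.npz"))["image"]; s=dict(np.load("scene91.npz"))["image"]
cv2.imwrite("pics/c9.png",np.hstack([cv2.resize(s[80:280,180:440],(440,338)),cv2.resize(w,(360,338))])); print(current_clock(),current_finger_gap(),np.round(current_force(),1))
```

```text
wrist 6094 lo/hi [[-0.0246, -0.0025, -0.073], [0.0004, 0.0044, 0.0182], [0.0246, 0.0057, 0.0544]] lean [-0.005  0.004] [-0.001  0.   ]
wrist 6077 lo/hi [[-0.0246, -0.0026, -0.0729], [0.0004, 0.0044, 0.0184], [0.0246, 0.0057, 0.0543]] lean [-0.006  0.004] [-0.  0.]
scene 467 lo/hi [[-0.0219, -0.0081, -0.0776], [0.0132, -0.0031, 0.0083], [0.0302, 0.0051, 0.0524]] lean [ 0.005 -0.003] [-0.052  0.008]
scene 466 lo/hi [[-0.0211, -0.0077, -0.0773], [0.013, -0.003, 0.0068], [0.0301, 0.006, 0.0518]] lean [ 0.003 -0.003] [-0.043  0.008]
32.075 0.07980860612168812 [ 0.1  0.4 -0.4]
```

View pics/c9.png

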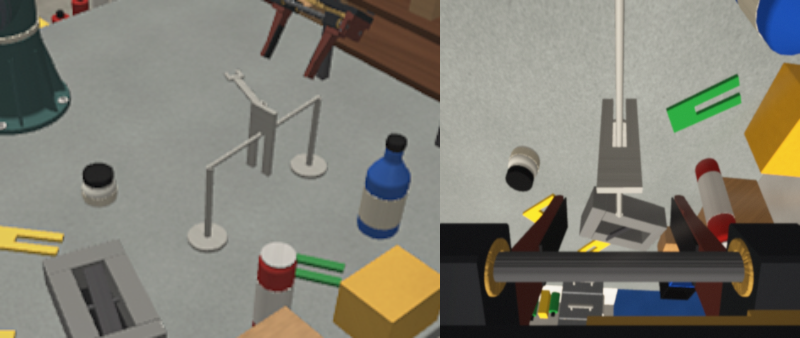

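The spacer hangs plumb astride the bar (left panel 262,138) and still, with the gripper clear. Spray can, bottle and jar are standing.

```bash
python3 -c "
from bench import *
print(close_job(),current_clock())"
```

```text
the job is handed in; nothing more can be done
the job is handed in; nothing more can be done
```

The spacer is hung astride the rail bar, fork down, and the job is handed in; no verdict was reported. The clock read about 32 s of the 72 s allowed at the last check.

- **What I did:** I pressed the forked end down to the rocker's stop and gripped the raised solid end across its width. I carried it over the bar and lowered it until the notch touched at z = 0.1645 m with 4 N. Then I let go and backed off 100 mm.
- **Last checks:**
  - **Hang:** Two wrist views 0.5 s apart agree to 0.2 mm. The spacer is within 0.01 rad of plumb and centred on the bar.
  - **Gripper:** It is open and clear, and the tool force was about 0.
  - **Scene:** The spray can, oil bottle and jar are still standing.
- **What failed or disagreed:**
  - **First press:** It never touched the spacer, because the real fingertips sit about 26 mm behind the reported TCP. Depth images showed this, and I corrected for it from then on.
  - **Scene camera:** It read about 3 mm lower and up to 6 mm off in x on the rail compared with the other views, so I relied on the wrist camera for the fit.
  - **In-hand measurement:** One reading of the held spacer failed because my brightness threshold was too high for its shading. The repeat agreed with the earlier value to about 1 mm.

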